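# Unload the leak-test block and cover the free port

## Robot

A 7-joint arm with a two-finger parallel gripper is mounted at the origin on a cart in front of the work surface, level with it; the furniture and walls round the work are solid. World frame = base frame: x ahead of the robot, y to its left, z up, the work surface at z = 0. Lengths are in m, angles in rad, forces in N, time in s.
With the tool pointing down it reaches from about 0.4 to 0.875 m from the base axis. Payload 6.5 kg.
Tool frame: the origin (TCP) lies at the very end of the fingers, on their centre line; the grasp point (between the pads) lies 19 mm behind it; x points along the fingers, y is the direction in which the jaws open and shut, and the axes are right-handed (so a half turn about x gives the same grasp; the last joint's range is limited). The gripper opens to 88 mm and grips with 3 to 60 N. Pads are 18 mm wide; open, the fingers measure 123 mm over their backs; the gripper's body (75 mm by 187 mm) begins 45 mm behind the grasp point.
Start: joints at [1.193, 0.536, -0.004, 1.538, 0.003, 1.067, -0.071], TCP at [0.199, -0.619, 0.204] pointing down, gripper open.
Joint ranges: [-2.7, 2.7], [-0.37, 2.16], [-1.27, 1.26], [0.24, 2.4], [-1.31, 4.45], [0.19, 1.91], [-2.76, 2.76]. Speed limits (rad/s): [2.39, 2.39, 3.14, 3.14, 3.14, 3.14, 3.14].

## Interface

Orientations are given as a unit quaternion [w, x, y, z].
In Python, from rig import readout, imaging, robot, finder gives the robot as it stands.
- The arm moves only by the shell command python3 -m jog 'ROWS' [FORCE]. ROWS is JSON, a list that holds one entry, the list of rows, each a list of 5 numbers: the shift along the tool's x, y, z in mm, then the turn about the tool's x in degrees, then the gripper command: -1 is shut, 1 is fully open, values between are in proportion. In form: [[[tx, ty, tz, spin, hand], ...]]. A call has 1 to 20 rows; each row shifts and turns the pose as measured when the row begins, along the tool's axes as they then stand; what a row does not reach is not made up. A row lasts 1/8 s, in which the tool goes at most 62.5 mm and 10.7 degrees, less where a joint would pass 70% of its speed; a pose out of reach is approached as far as the arm can. A call is refused whole if a number of a shift passes 62.5 or a number of a turn 10.7, either way. A call with a gripper value outside its range is refused whole. The fingers move at their own pace and stop on an object; FORCE is the grip in N (left out, the last holds). Time passes only in rows, so rows that do not move let the fingers close. It gives the time, the measured TCP pose, the force and the opening at its end, in the units of the state.
- readout.get_obs(): the state, without advancing time (a new reading comes with each control period).
- imaging.read_camera(name): name is "scene" or "top" or "wrist"; returns a dict with "color" (384x512x3 uint8, red, green, blue), "K" (3x3 intrinsics, pixels), "R" (3x3) and "t" (3): a world point X has camera coordinates R X + t; the wrist camera has in their place "hand_eye" (4x4, takes a point from camera to tool coordinates, whose origin is the TCP and whose axes are the tool frame's). Camera axes: x right, y down, z forward; pixel columns grow to the right and rows downward; lengths in m; the calibration is good to about 2 mm. A picture is of the moment at which its call begins: read the wrist's pose just before it. There is no depth.
- robot.job_done(): hands the job in, once; it reports no verdict.
Trained networks look in a picture, given as the dict that the camera call returned (one of the last four; its "shot" number tells which), for a name from the list of things; names that differ only in an ending like _2 or _b are one class to them, and where a whole thing is asked for, a point or a joint stands for the part that bears it (a point fixed in the world has none). Each returns a list of dicts, best first, with "score" (0 to 1); they miss things now and then, are a little off and sometimes report something else, mostly with a low value. They report only what shows in the picture. A call takes as long as a camera call. They do not tell look-alikes from the thing itself.
- finder.look_for(picture, query): "uv" ([column, row] in pixels, amid what is visible of it).
- finder.trace(picture, query): "region" (384x512 bool, what is visible of it) and "uv" ([column, row] in pixels, amid what is visible of it).
The state is a dict: "t": time; "joint_positions": joint angles; "qvel": joint speeds; "joint_efforts": joint torques, N m; "position": TCP position; "ee_rot": TCP orientation; "wrist_force": force on the tool from outside, world axes, zero at the start; "moment": the same for the moment, N m; "finger_gap": finger opening in m.
Only numpy, scipy, OpenCV 4.12 (cv2) and the standard library are available. Lean on these libraries where they do the work, as an engineer would, in place of code of your own. Each camera call takes 0.05 s, during which the arm holds its last target. There are 200 camera calls.

## Task

The longer of the two tubes standing in the leak-test block has passed its test: hold the release ring round it pressed down, draw the tube up out of the port, and lay it in the grey tray without letting it fall. Then set the loose dust cover down flat on the two pins of the port that is now empty. The shorter tube is still under test, so leave it and its ring alone, as well as the cover that is already on, and do not disturb the other things on the table.

Things in the scene. Friction and masses are not known exactly. Their poses are not given: they have to be found in the camera images.
- test_block: aluminium leak-test block, fixed, 100 (x) x 214 (y) x 40 mm high; origin at the centre of its underside. Three equal ports on top at x = 0, y = +70, 0, -70 mm (a, b, c): one holds the long tube, one the short tube, one is under the seated cover; which is which varies. Brass port bodies 44 mm across reach z 56. A gauge behind (x 70, y 35) reaches z 99; a valve sticks out of the -y end to y -162
- seat_a (a point): axis of port a at the height of the pin shoulders (block frame 0, 70, 73 mm): here lies the underside centre of a seated cover; axes as the block's. At 36 mm before and behind every port axis (block x) stands a standoff 14 mm across, shoulder at z 73, with a pin 6 mm across on it whose pointed tip ends at z 87
- seat_b (a point): the same for port b (block frame 0, 0, 73 mm)
- seat_c (a point): the same for port c (block frame 0, -70, 73 mm)
- ring_a (a joint): release ring of port a, m pressed down: 0 up, 0.009 at its stop. Flat grey ring 52 mm across, 24 mm hole round the tube, top at z 70 mm when up. Spring: 8 N at first, 13 N at the stop; springs back at once when let go. It spreads jaws that lock the tube's bead: open when it is 4 mm or more down, shut when up; the bead is past them once the tube has risen 4 mm
- ring_b (a joint): the same for port b. To work a ring with one gripper: fingers part closed so that both tips land on the ring beside the tube, not on the standoffs (fingers side by side along block y); press it at least 6 mm down, close on the tube while still pressing, then draw straight up; the ring may follow the fingers up
- ring_c (a joint): the same for port c
- tube_long: steel tube 16 mm across, 73 mm long, with a bead 22 mm across and 3 mm thick that begins 11 mm from its foot, about 90 g; origin at the centre of its foot, z along the tube. In the port its foot is 29 mm above the table and its top 32 mm above the ring (102 mm above the table)
- tube_short: the same kind of tube but 53 mm long; its top is 12 mm above the ring of its port. It stays where it is
- cover_loose: loose dust cover lying on the table: steel plate 96 (x) x 44 (y) x 4 mm with two 9 mm holes on its x axis, 36 mm either side of the centre, and on top an upright grip bar 40 mm long along x, 10 mm thick in y, its top 26 mm above the underside; about 110 g; origin at the centre of the underside. Seated, its long side lies along the block's x axis (either way round), with the pins through the holes and the plate on the shoulders
- cover_seated: a second, equal dust cover, already seated on one port's pins; stays there
- tray: open grey steel tray, fixed, 165 (x) x 120 (y) mm outside, 3 mm walls, rim 28.5 mm high, floor 3 mm thick; origin at the centre of the underside
- spray_lube: aerosol can 58 mm across, 211 mm tall, standing; origin at the centre of its foot; leave it
- tape_measure: tape measure 34 x 72 x 73 mm, standing; origin under its centre; leave it
- spanner: open-ended spanner 36 x 196 x 6 mm (long along y), lying; origin under its centre; leave it
- pliers: combination pliers 69 x 201 x 14 mm (long along y), lying; origin under its centre; leave it
- flat_bar: dark flat steel offcut 32 x 110 x 8 mm (long along y), lying; origin under its centre; leave it
- mug: white mug 82 x 114 x 101 mm, standing; origin under its centre; leave it
- tube_offcut: square tube offcut 40 x 120 x 40 mm (long along y), lying; origin under its centre; leave it
- tube_long_mid (a point): middle of the long tube, on its axis, 36.5 mm from the foot
Things that resemble listed ones, but are neither listed nor needed, are in the scene too. What is shaped like the cover_loose but turquoise is not meant.

How it is judged:
On the way, in this order (a step that is already met when the one before it is completed fails the run):
1. the ring round the long tube is pressed at least 5 mm down while the tube is still in its port (height (world z) of tube_long below 0.034 m and ((horizontal distance between tube_long and seat_a below 0.01 m and value of joint ring_a above 0.005 m) or (horizontal distance between tube_long and seat_b below 0.01 m and value of joint ring_b above 0.005 m) or (horizontal distance between tube_long and seat_c below 0.01 m and value of joint ring_c above 0.005 m))), for 0.15 s.
2. the long tube is drawn up clear of the port (height (world z) of tube_long above 0.08 m), for 0.1 s.
At the end, for the whole second after the job is handed in: long tube lying (under 35 degrees from level), at rest, inside the tray; loose cover on both pins of the emptied port, within 4.5 mm of its seat, square and level within 4 degrees, at rest; short tube moved under 6 mm, seated cover under 8 mm (x of tube_long_mid in the frame of tray between -0.08 and 0.08 m and y of tube_long_mid in the frame of tray between -0.057 and 0.057 m and z of tube_long_mid in the frame of tray below 0.035 m and angle between tube_long's own z axis and vertical between 0.95 and 2.19 rad and linear speed of each of tube_long, cover_loose below 0.03 m/s and (distance between cover_loose and seat_a below 0.0045 m or distance between cover_loose and seat_b below 0.0045 m or distance between cover_loose and seat_c below 0.0045 m) and angle between the x axis of cover_loose and the x axis of test_block, either way round below 0.08 rad and angle between cover_loose's own z axis and vertical below 0.06 rad and distance of tube_short from where it was at the start of the episode below 0.006 m and distance of cover_seated from where it was at the start of the episode below 0.008 m); the robot touches nothing.
It fails at once if the ring of the short tube's port is pressed more than 4 mm, or the short tube is pulled up (distance of tube_short from where it was at the start of the episode above 0.012 m or (horizontal distance between tube_short and seat_a below 0.01 m and value of joint ring_a above 0.004 m) or (horizontal distance between tube_short and seat_b below 0.01 m and value of joint ring_b above 0.004 m) or (horizontal distance between tube_short and seat_c below 0.01 m and value of joint ring_c above 0.004 m)).
It fails at once if the cover that is already on is shifted off its seat (distance of cover_seated from where it was at the start of the episode above 0.015 m).
It fails at once if the long tube is dropped (falls free at more than 1.1 m/s) (contact force between tube_long and the fingers below 0.05 N and linear speed of tube_long above 1.1 m/s).
It fails at once if another thing on the table is moved by more than 4 cm (distance of any of spray_lube, tape_measure, spanner, pliers, flat_bar, mug, tube_offcut from where it was at the start of the episode above 0.04 m).
It also fails if it takes over 58 s, if anything falls off the work surface, if the arm or the gripper's body presses on something with over 40 N, if the wrist force passes 120 N, or if a joint passes its speed limit or range.

## Working session

There is one attempt and no reset: what is moved stays moved. The work goes in short steps, Python scripts to look and compute and a shell command to move; the robot and the scene stay as the last step left them, time stands still between calls to the robot, and variables do not carry over. Pictures are saved under pics/ and viewed, about 8 in all and at most 12, crops included, and the job is handed in when it is done.

```bash
ls; mkdir -p pics; cat > h.py <<'E'
import numpy as np, cv2
from rig import readout, imaging, robot, finder
from scipy.spatial.transform import Rotation as Rn
def pose():
    o=readout.get_obs(); q=o["ee_rot"]; return np.array(o["position"]), Rn.from_quat([q[1],q[2],q[3],q[0]]).as_matrix(), o
def cam(name):
    p,R,o=pose(); c=imaging.read_camera(name)
    if "hand_eye" in c:
        H=np.array(c["hand_eye"]); Rw=R@H[:3,:3]; tw=R@H[:3,3]+p
        c["R_"]=Rw.T; c["t_"]=-Rw.T@tw
    else: c["R_"]=np.array(c["R"]); c["t_"]=np.array(c["t"])
    return c
def back(c,uv,z):
    d=c["R_"].T@np.linalg.solve(c["K"],[uv[0],uv[1],1.]); o=-c["R_"].T@c["t_"]
    return o+d*(z-o[2])/d[2]
def proj(c,X):
    x=np.array(c["K"])@(c["R_"]@np.array(X)+c["t_"]); return x[:2]/x[2]
def save(c,n,box=None,s=1):
    im=c["color"][:,:,::-1]
    if box: im=im[box[1]:box[3],box[0]:box[2]]
    cv2.imwrite("pics/"+n,cv2.resize(im,None,fx=s,fy=s,interpolation=cv2.INTER_CUBIC))
E
python3 - <<'E'
from h import *
p,R,o=pose(); print(o["t"],p,R.round(3).tolist(),o["finger_gap"],o["wrist_force"])
a=cam("scene");b=cam("top")
im=np.vstack([a["color"],b["color"]])[:,:,::-1]
cv2.imwrite("pics/1.png",cv2.resize(np.hstack([a["color"],b["color"]])[:,:,::-1],(800,300)))
cv2.imwrite("pics/top.png",cv2.resize(b["color"][:,:,::-1],(800,600)))
for n in ["test_block","cover_loose","tube_long","tube_short","tray","ring_a"]:
  for nm,c,f in(("s",a,0),("t",b,0)):
    print(n,nm,[(np.round(d["uv"]).tolist(),round(d["score"],2)) for d in finder.look_for(c,n)][:5])
print(-b["R_"].T@b["t_"],-a["R_"].T@a["t_"])
E
```

```text
pics
0.0 [ 0.19916341 -0.61802781  0.20273486] [[-0.001, 0.307, -0.952], [0.002, -0.952, -0.307], [-1.0, -0.002, 0.0]] 0.0879829840282711 [0.05196455 1.14528838 0.18684726]
test_block s [([264.0, 188.0], 0.7)]
test_block t [([260.0, 182.0], 0.78)]
cover_loose s [([269.0, 245.0], 0.73), ([249.0, 272.0], 0.59)]
cover_loose t [([158.0, 226.0], 0.97), ([194.0, 225.0], 0.62)]
tube_long s [([263.0, 182.0], 0.48)]
tube_long t []
tube_short s []
tube_short t []
tray s [([339.0, 141.0], 0.86)]
tray t [([375.0, 237.0], 0.6)]
ring_a s [([267.0, 190.0], 0.63), ([263.0, 160.0], 0.54)]
ring_a t [([291.0, 167.0], 0.76), ([243.0, 186.0], 0.52)]
[0.4946683  0.04383047 1.16513138] [0.26489593 0.72802335 1.00558331]
```

View pics/top.png

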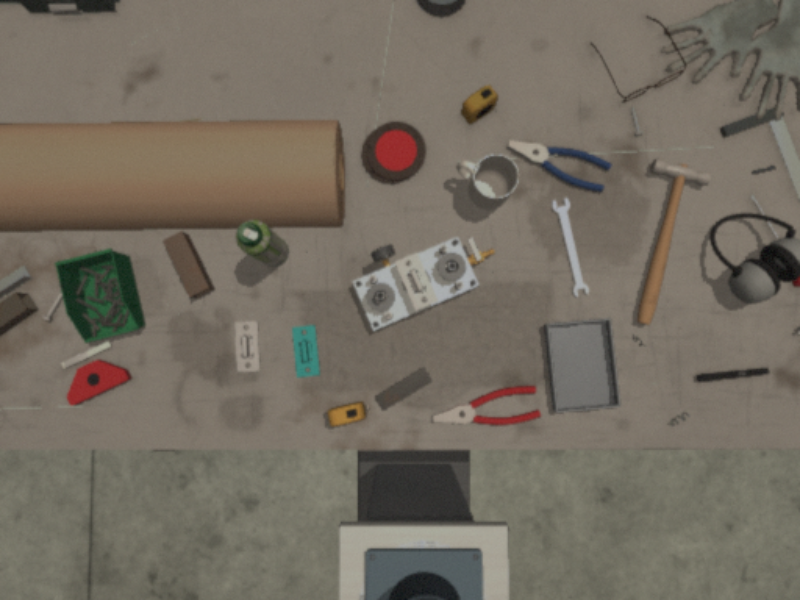

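View pics/1.png

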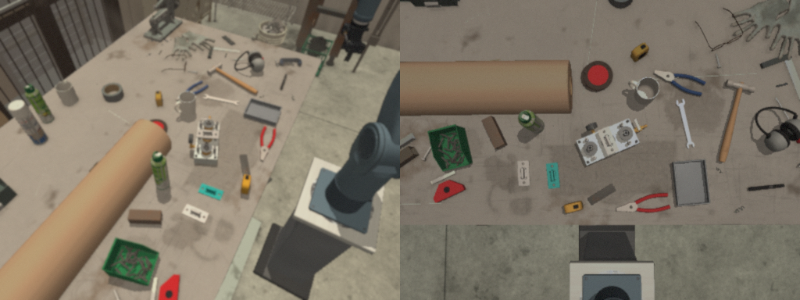

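The top view shows the block at about (415,285) of 800 px: gauge behind-left, valve right. So port a is left (379,297), b is covered, and c is right (453,267). There are two cover candidates: white (247,346), and turquoise (306,351), which is excluded. I'll measure positions now.

```bash
python3 - <<'E'
from h import *
b=cam("top"); a=cam("scene")
s=512/800
for n,uv,z in [("portA",(379,297),.07),("portC",(453,267),.07),("cover mid",(418,279),.09),("loose",(247,346),.004),("loosetop",(247,322),.004),("loosebot",(248,371),.004),("tray tl",(543,322),.0285),("tr",(609,320),.0285),("br",(618,406),.0285),("bl",(553,412),.0285),("can",(254,233),.2),("mug",(497,175),.1),("turq",(306,351),.004),("roll",(340,175),.1)]:
    print(n,back(b,(uv[0]*s,uv[1]*s),z).round(3))
im=b["color"][:,:,::-1]
A=cv2.resize(im[140:225,210:330],(600,425),interpolation=cv2.INTER_CUBIC)
cv2.imwrite("pics/2.png",cv2.hconcat([cv2.resize(im[145:220,215:325],(400,273),interpolation=3-1),cv2.resize(a["color"][140:215,220:330,::-1],(400,273),interpolation=2)]))
E
```

```text
portA [0.576 0.081 0.07 ]
portC [ 0.63  -0.053  0.07 ]
cover mid [0.606 0.011 0.09 ]
loose [0.488 0.336 0.004]
loosetop [0.533 0.337 0.004]
loosebot [0.44  0.333 0.004]
tray tl [ 0.531 -0.224  0.028]
tr [ 0.534 -0.347  0.028]
br [ 0.375 -0.36   0.028]
bl [ 0.364 -0.239  0.028]
can [0.67  0.278 0.2  ]
mug [ 0.791 -0.13   0.1  ]
turq [0.478 0.223 0.004]
roll [0.792 0.15  0.1  ]
```

View pics/2.png

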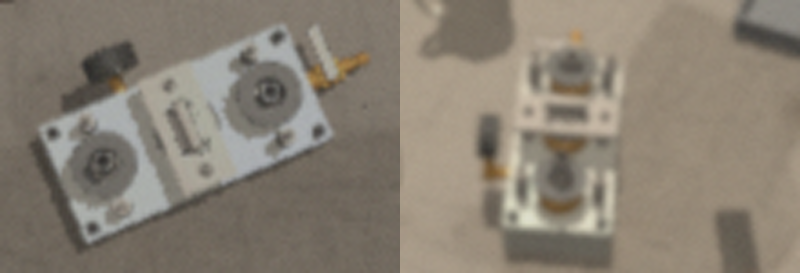

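```bash
cat >> h.py <<'E'
def go(target,yd=None):
    p,R,o=pose(); d=np.array(target)-p
    r=R.T@d*1000
    print("t",round(o["t"],2),"p",p.round(4),"F",np.round(o["wrist_force"],1),"gap",round(o["finger_gap"],4),"| shift mm",r.round(1), "tilt",R[:,0].round(3))
    if yd is not None:
        v=R.T@np.array([np.cos(yd),np.sin(yd),0]); a=np.degrees(np.arctan2(v[2],v[1])); print("spin",round((a+90)%180-90,2))
E
python3 - <<'E'
from h import *
go([.56,-.0,.33],np.radians(-68))
H=np.array(imaging.read_camera("wrist")["hand_eye"]); print(H.round(3).tolist())
E
```

```text
t 0.8 p [ 0.1994 -0.6186  0.2036] F [ 0.6  0.8 -0.1] gap 0.0879 | shift mm [-126.4 -478.2 -533. ] tilt [-0. -0. -1.]
spin -4.13
[[0.0, -0.259, 0.966, -0.181], [1.0, -0.001, -0.0, 0.0], [0.001, 0.966, 0.259, -0.066], [0.0, 0.0, 0.0, 1.0]]
```

```bash
python3 -m jog '[[[-10,-30,-38,-0.3,1],[-10,-30,-38,-0.3,1],[-10,-30,-38,-0.3,1],[-10,-30,-38,-0.3,1],[-10,-30,-38,-0.3,1],[-10,-30,-38,-0.3,1],[-8,-30,-38,-0.3,1],[-8,-30,-38,-0.3,1],[-8,-30,-38,-0.3,1],[-8,-30,-38,-0.3,1],[-8,-30,-38,-0.3,1],[0,-30,-38,-0.3,1],[0,-30,-38,-0.3,1],[0,-30,-38,-0.2,1],[0,-30,-38,0,1],[0,-15,-19,0,1]]]' 30
python3 - <<'E'
from h import *
go([.64,.03,.3],np.radians(-68))
c=cam("wrist"); save(c,"3.png",s=1.5)
for n in ["tube_long","tube_short","ring_a","cover_seated","test_block"]:
    print(n,[(np.round(d["uv"],1).tolist(),round(d["score"],2)) for d in finder.look_for(c,n)][:5])
for n,X in [("A",(.576,.081,.07)),("C",(.63,-.053,.07))]: print(n,proj(c,X))
E
```

```text
t: 2.85
position: [0.6058, 0.037, 0.308]
ee_rot: [0.135, 0.696, 0.131, -0.693]
wrist_force: [-0.1, 0.5, -0.0]
finger_gap: 0.088
t 2.85 p [0.6058 0.037  0.308 ] F [-0.1  0.5 -0. ] gap 0.088 | shift mm [  8.2  19.1 -29.1] tilt [ 0.006 -0.005 -1.   ]
spin -0.29
tube_long [([214.2, 166.6], 0.75)]
tube_short [([325.2, 164.6], 0.63)]
ring_a [([332.0, 156.8], 0.74), ([248.1, 161.0], 0.64), ([217.9, 157.6], 0.62), ([208.8, 266.2], 0.21)]
cover_seated [([270.0, 166.8], 0.59)]
test_block [([256.5, 156.8], 0.64)]
A [213.53632498 166.45386866]
C [325.99132926 165.79599391]
```

View pics/3.png

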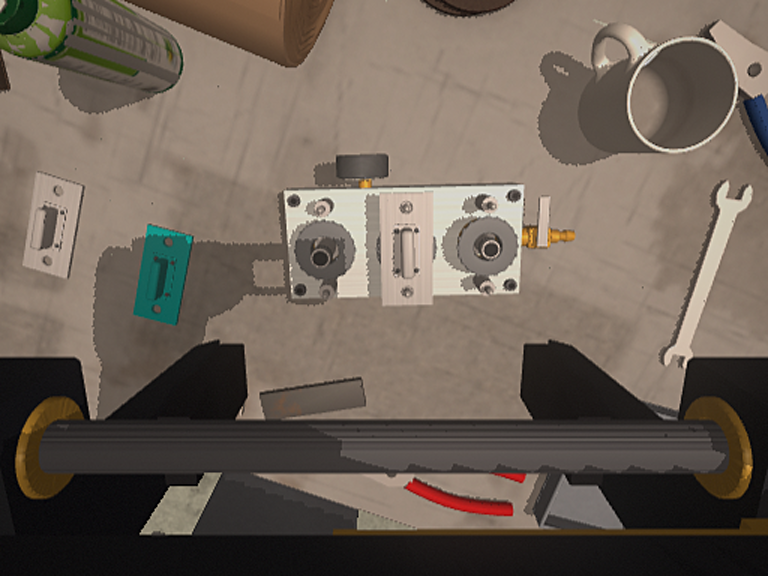

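The wrist view shows tube a's top at (320,257) and tube c's at (489,249), in 768 px. The white loose cover is at (54,225) and the turquoise one at (163,275). Port a looks like the long tube. I'll check by overlaying model projections on a crop.

```bash
cat >> h.py <<'E'
def blockpt(bp,x,y,z):
    c,s=np.cos(bp[2]),np.sin(bp[2]); return [bp[0]+c*x-s*y,bp[1]+s*x+c*y,z]
E
python3 - <<'E'
from h import *
from scipy.optimize import least_squares
c=cam("wrist")
# top corners of block from trace
seg=finder.trace(c,"test_block")[0]["region"]
im=c["color"].copy()
# corners (z=.04) read from picture
obs=[((50,107,.04),(285/1.5,191/1.5)),((50,-107,.04),(523/1.5,184/1.5)),((-50,-107,.04),(522/1.5,293/1.5)),((-50,107,.04),(287/1.5,299/1.5)),
 ((36,-70,.087),(491/1.5,200/1.5)),((36,70,.087),(326/1.5,203/1.5)),((-36,70,.087),(328/1.5,297/1.5)),((-36,-70,.087),(488/1.5,290/1.5))]
f=lambda b:np.concatenate([proj(c,blockpt(b,X[0]/1000,X[1]/1000,X[2]))-uv for X,uv in obs])
r=least_squares(f,[.6,.014,.38],loss="soft_l1"); b=r.x; print(b,np.degrees(b[2]),r.fun.round(1))
np.save("bp.npy",b)
S=6; x0,y0=180,115
big=cv2.resize(im[115:215,180:310+50][:, :, ::-1],None,fx=4.4,fy=4.4,interpolation=2);S=4.4
def circ(y,z,rad,col):
    pts=[(np.array(proj(c,blockpt(b,rad*np.cos(t),y+rad*np.sin(t),z)))-[x0,y0]+.5)*S for t in np.linspace(0,6.28,40)]
    cv2.polylines(big,[np.int32(pts)],True,col,1)
for y in(.07,-.07):
    circ(y,.07,.026,(0,255,0)); circ(y,.102,.008,(0,0,255)); circ(y,.082,.008,(255,0,0))
    for x in(.036,-.036): 
        q=(np.array(proj(c,blockpt(b,x,y,.087)))-[x0,y0]+.5)*S; cv2.circle(big,tuple(np.int32(q)),3,(255,0,255),1)
cv2.imwrite("pics/4.png",big)
E
```

```text
[0.60329595 0.00715452 0.40336236] 23.110960868992816 [-1.  -0.5  0.8 -0.9 -1.6 -1.2  3.5 -0.5  2.   3.2 -4.   4.9 -1.7 -0.4
  2.5  0.8]
```

View pics/4.png

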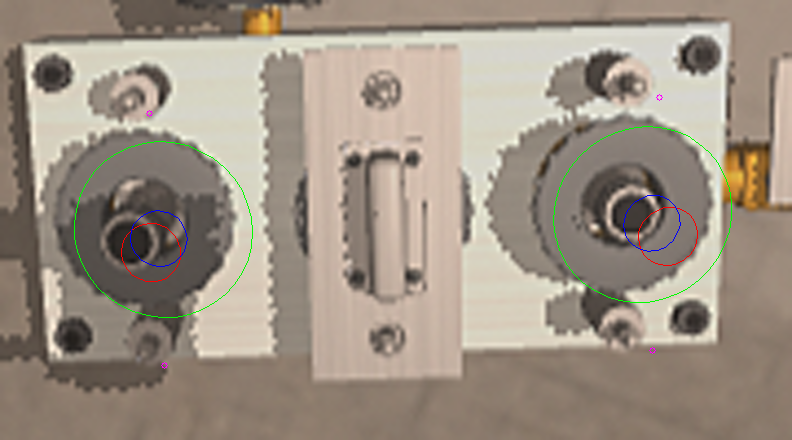

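```bash
python3 - <<'E'
from h import *
from scipy.optimize import least_squares
c=cam("wrist")
obs=[((50,107,.04),(25,45)),((50,-107,.04),(728,22)),((-50,-107,.04),(718,342)),((-50,107,.04),(48,362)),
((36,70,.085),(128,102)),((-36,70,.085),(150,344)),((36,-70,.085),(628,85)),((-36,-70,.085),(620,330)),((36,0,.085),(382,89)),((-36,0,.085),(387,338)),
((0,70,.102),(125,241)),((0,-70,.082),(633,211)),((0,70,.07),(146,216)),((0,-70,.07),(625,205))]
f=lambda b:np.concatenate([proj(c,blockpt(b,X[0]/1000,X[1]/1000,X[2]))-(np.array(uv)/4.4+[180,115]-.4) for X,uv in obs])
r=least_squares(f,[.6,.014,.38],loss="soft_l1"); b=r.x; print(b,np.degrees(b[2]),r.fun.reshape(-1,2).round(1).tolist())
np.save("bp.npy",b)
A=blockpt(b,0,.07,.1); print("A",A)
go([A[0],A[1],.15],b[2]-np.pi/2)
d=finder.trace(c,"cover_loose")
for q in d: print(q["uv"],q["score"],back(c,q["uv"],.004))
E
```

```text
[0.60457346 0.01407721 0.40318409] 23.100746610603615 [[-0.8, -0.7], [0.2, -0.5], [-0.3, -0.6], [0.0, -0.4], [-0.0, -0.7], [-1.3, 1.7], [2.0, -0.4], [2.5, 1.4], [0.1, 0.5], [0.2, 1.4], [0.8, -0.3], [-0.3, -0.0], [-0.8, 0.6], [-0.4, -0.3]]
A [np.float64(0.5771090186660157), np.float64(0.07846435397538541), 0.1]
t 3.3 p [0.6049 0.0323 0.3082] F [0.2 0.4 0.3] gap 0.0884 | shift mm [157.8 -54.4   9.5] tilt [ 0.006 -0.006 -1.   ]
spin -1.68
[105.1, 180.1] 0.64 [0.48258638 0.22297579 0.004     ]
[30.0, 149.8] 0.63 [0.48709222 0.33641032 0.004     ]
```

Model fit residuals are about 1 px, and port a holds the long tube: its top is offset (-20,+23) px from the ring centre against (8,5) px at c. Moving above it with the fingers at about 28 mm.

```bash
python3 -m jog '[[[25,-14,3,-0.6,-0.36],[30,-14,3,-0.6,-0.36],[30,-14,2,-0.5,-0.36],[30,-12,1,0,-0.36],[25,0,0,0,-0.36],[8,0,0,0,-0.36]]]'
python3 - <<'E'
from h import *
b=np.load("bp.npy"); A=blockpt(b,0,.07,.1)
go([A[0],A[1],.11],b[2]-np.pi/2)
c=cam("wrist"); save(c,"5.png",box=(130,120,380,290),s=3)
p,R,_=pose()
print("tubetop pred",proj(c,[*A[:2],.102]),"pins",proj(c,blockpt(b,.036,.07,.085)),proj(c,blockpt(b,-.036,.07,.085)),"TCP",proj(c,p), [d["uv"] for d in finder.look_for(c,"tube_long")])
E
```

```text
t: 4.1
position: [0.5776, 0.0759, 0.1579]
ee_rot: [0.144, 0.696, 0.137, -0.69]
wrist_force: [0.7, 0.2, 0.2]
finger_gap: 0.0299
t 4.1 p [0.5776 0.0759 0.1579] F [0.7 0.2 0.2] gap 0.0299 | shift mm [47.9 -3.1 -0.2] tilt [ 0.011 -0.007 -1.   ]
spin -0.21
tubetop pred [250.70381744 195.00572879] pins [250.39723709 143.77996623] [251.120431   231.99207959] TCP [254.62951609 220.87275415] [[248.4, 187.6]]
```

View pics/5.png

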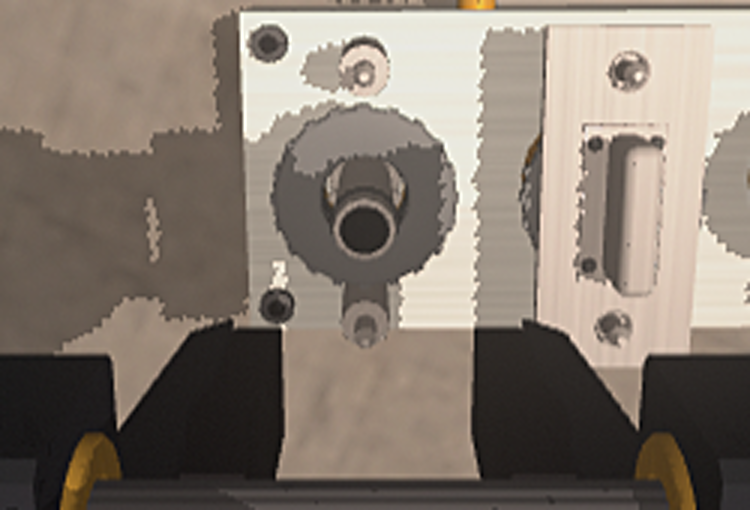

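Tube top seen at (251.3,196.3) against a predicted (250.7,195.0), so alignment is within 1 mm. Descending.

```bash
python3 -m jog '[[[15,-3,0,-0.2,-0.37],[25,0,0,0,-0.37],[25,0,0,0,-0.37],[18,0,0,0,-0.37],[3,0,0,0,-0.37]]]' 
python3 - <<'E'
from h import *
b=np.load("bp.npy"); A=blockpt(b,0,.07,.1)
go([A[0],A[1],.0625],b[2]-np.pi/2)
E
```

```text
t: 4.82
position: [0.5816, 0.0788, 0.0724]
ee_rot: [0.144, 0.699, 0.138, -0.686]
wrist_force: [-0.7, 0.2, -0.1]
finger_gap: 0.0275
t 4.83 p [0.5816 0.0788 0.0724] F [-0.7  0.2 -0.1] gap 0.0275 | shift mm [ 9.8 -1.5  4.5] tilt [ 0.019 -0.006 -1.   ]
spin -0.07
```

```bash
python3 -m jog '[[[0,-1.5,4.5,0,-0.37],[4,0,0.5,0,-0.37],[4,0,0,0,-0.37],[3,0,0,0,-0.37]]]' 
python3 - <<'E'
from h import *
b=np.load("bp.npy"); A=blockpt(b,0,.07,.1)
go([A[0],A[1],.0625],b[2]-np.pi/2)
E
```

```text
t: 5.32
position: [0.578, 0.0786, 0.0629]
ee_rot: [0.144, 0.701, 0.138, -0.685]
wrist_force: [0.1, 1.0, 0.7]
finger_gap: 0.0275
t 5.33 p [0.578  0.0786 0.0629] F [0.1 1.  0.7] gap 0.0275 | shift mm [ 0.4 -0.3  0.9] tilt [ 0.023 -0.005 -1.   ]
spin -0.07
```

```bash
python3 - <<'E'
from h import *
c=cam("wrist"); s=cam("scene"); 
A=cv2.resize(c["color"][110:310,140:370,::-1],(460,400),interpolation=2); q=np.int32(proj(s,(.577,.078,.08)))
B=cv2.resize(s["color"][q[1]-45:q[1]+35,q[0]-34:q[0]+34,::-1],(340,400),interpolation=2)
cv2.imwrite("pics/6.png",cv2.hconcat([A,B])); p,R,o=pose(); print(o["wrist_force"],o["joint_efforts"],p)
E
```

```text
[-0.65516525 -0.50481685  0.39701968] [-3.15732288e-02 -5.43749535e+01 -4.10641372e+00 -1.89004916e+01
  6.15547341e-02 -2.13666460e-01 -1.77315075e-02] [0.57777068 0.07851778 0.06262962]
```

View pics/6.png

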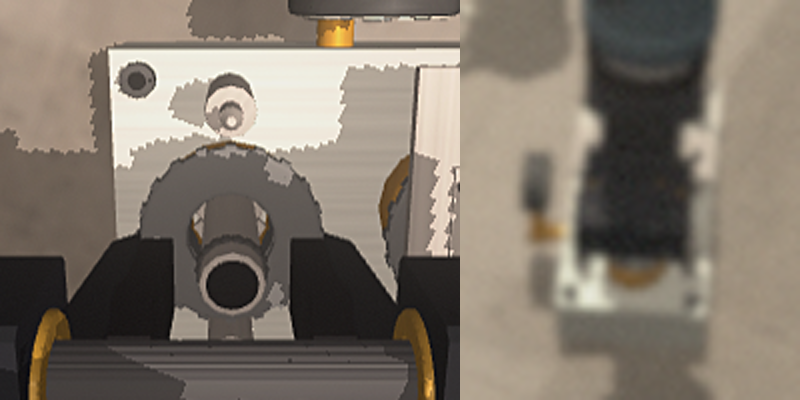

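```bash
python3 - <<'E'
from h import *
c=cam("wrist"); b=np.load("bp.npy")
sc=lambda X:((proj(c,X)-[140,110])*2).round(1)
for z in(.07,.0625): print(z,"far",sc(blockpt(b,.026,.07,z)),"L",sc(blockpt(b,0.01,.07+.024,z)),"R",sc(blockpt(b,.01,.07-.024,z)),"hole",sc(blockpt(b,.012,.07,z)))
print("tube",sc(blockpt(b,0,.07,.102)),"pin",sc(blockpt(b,.036,.07,.087)),"shoulder near",sc(blockpt(b,.029,.07,.073)))
p,R,o=pose()
for y in(-.01375,.01375):
  for z in(-.009,.009): print("tip",sc(p+R@[0,y,z]))
E
```

```text
0.07 far [228.9 141.6] L [141.8 199. ] R [316.  197.9] hole [229.  191.5]
0.0625 far [228.6 136.1] L [144.9 191.3] R [312.4 190.3] hole [228.7 184.1]
tube [230.6 279.9] pin [229.5 115.7] shoulder near [229.  132.9]
tip [181.4 192.3]
tip [182.6 250.9]
tip [277.5 192.2]
tip [276.5 250.9]
```

```bash
python3 -m jog '[[[2,0,0,0,-0.37],[2,0,0,0,-0.37]]]'; python3 - <<'E'
from h import *
b=np.load("bp.npy"); A=blockpt(b,0,.07,.1)
go([A[0],A[1],.0625],b[2]-np.pi/2); c=cam("wrist"); print(c["K"][0])
E
```

```text
t: 5.72
position: [0.5782, 0.0786, 0.0588]
ee_rot: [0.144, 0.701, 0.138, -0.685]
wrist_force: [0.3, 0.2, 0.5]
finger_gap: 0.0278
t 5.72 p [0.5782 0.0786 0.0588] F [0.3 0.2 0.5] gap 0.0278 | shift mm [-3.7 -0.3  1. ] tilt [ 0.023 -0.005 -1.   ]
spin -0.08
[330.64777857   0.         255.47511559]
```

No force at z 0.0588, and the ring still appears to be up at about 0.070. The visible fingertips also sit well above the nominal TCP. I'll go on down in small steps, watching the force.

```bash
python3 -m jog '[[[2,0,0,0,-0.37],[2,0,0,0,-0.37]]]'; python3 - <<'E'
from h import *
b=np.load("bp.npy"); A=blockpt(b,0,.07,.1)
go([A[0],A[1],.0625],b[2]-np.pi/2); c=cam("wrist"); save(c,"7.png",s=1.5)
p,R,o=pose(); print(proj(c,p)*1.5, [ (proj(c,blockpt(b,0,.07,z))*1.5).round() for z in (.102,.07)],o["moment"])
E
```

```text
t: 6.02
position: [0.5782, 0.0786, 0.0543]
ee_rot: [0.144, 0.7, 0.138, -0.685]
wrist_force: [0.1, -0.8, 0.4]
finger_gap: 0.0274
t 6.03 p [0.5782 0.0786 0.0543] F [ 0.1 -0.8  0.4] gap 0.0274 | shift mm [-8.2 -0.2  0.9] tilt [ 0.023 -0.005 -1.   ]
spin -0.07
[382.07947536 331.73607798] [array([383., 388.]), array([382., 349.])] [0.0079813  0.01074825 0.00883001]
```

View pics/7.png

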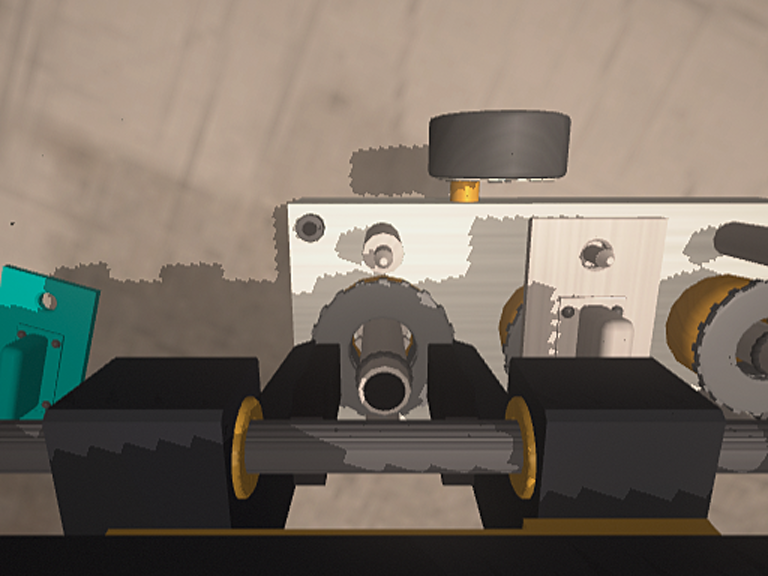

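Tips straddle the tube (rim at 383,388) and the ring is still up. Continuing down in small steps.

```bash
python3 -m jog '[[[2,0,0,0,-0.37],[2,0,0,0,-0.37],[2,0,0,0,-0.37]]]'; python3 -m jog '[[[2,0,0.5,0,-0.37],[2,0,0.5,0,-0.37]]]'
```

```text
t: 6.45
position: [0.5782, 0.0785, 0.0477]
ee_rot: [0.144, 0.7, 0.138, -0.685]
wrist_force: [0.1, -0.3, -0.5]
finger_gap: 0.028
t: 6.7
position: [0.5774, 0.0781, 0.0434]
ee_rot: [0.144, 0.7, 0.138, -0.685]
wrist_force: [-0.3, -0.7, -0.8]
finger_gap: 0.0276
```

```bash
python3 -m jog '[[[1.5,0,0,0,-0.37],[1.5,0,0,0,-0.37]]]'; python3 - <<'E'
from h import *
c=cam("wrist"); s=cam("scene"); b=np.load("bp.npy")
A=cv2.resize(c["color"][160:300,150:350,::-1],(500,350),interpolation=2); q=np.int32(proj(s,(.577,.078,.08)))
B=cv2.resize(s["color"][q[1]-40:q[1]+30,q[0]-30:q[0]+30,::-1],(300,350),interpolation=2)
cv2.imwrite("pics/8.png",cv2.hconcat([A,B])); p,R,o=pose(); print(o["wrist_force"],p)
sc=lambda X:((proj(c,X)-[150,160])*2.5).round(1)
for z in(.07,.064): print(z,"far",sc(blockpt(b,.026,.07,z)),"hole far",sc(blockpt(b,.012,.07,z)))
print("tube",sc(blockpt(b,0,.07,.102)))
ss=lambda X:((proj(s,X)-q+[30,40])*5+[500,0]).round(1)
print("scene ring+y",ss(blockpt(b,0,.096,.07)),"tip nominal outer +y",ss(p-R@[0,.031,0]),"tip 36 up",ss(p-R@[.036,.031,0]))
E
```

```text
t: 6.95
position: [0.5774, 0.078, 0.0402]
ee_rot: [0.144, 0.7, 0.138, -0.685]
wrist_force: [-0.2, -0.1, -0.1]
finger_gap: 0.028
[-0.4578979   0.51639438 -0.3237356 ] [0.57722019 0.07798449 0.04005665]
0.07 far [260.8  73.8] hole far [261.  144.3]
0.064 far [260.5  66.7] hole far [260.7 134.8]
tube [263.3 279.6]
scene ring+y [651.  244.1] tip nominal outer +y [649.4 276.5] tip 36 up [651.7 245.2]
```

View pics/8.png

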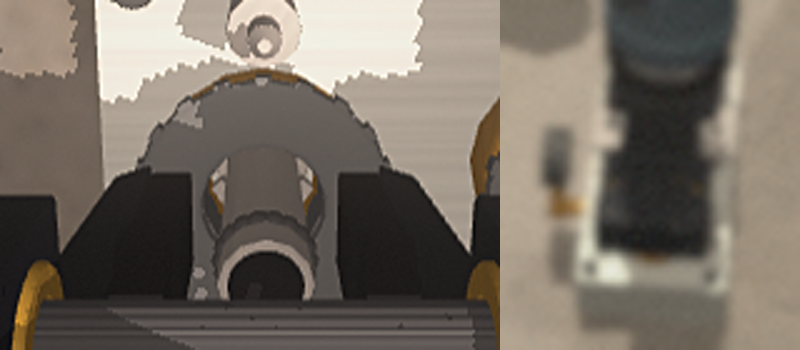

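Both cameras agree: the real fingertips sit about 36 mm behind the reported TCP, now around z 0.076. Continuing until the spring is felt.

```bash
python3 -m jog '[[[2,0,0,0,-0.37],[1.5,0,0,0,-0.37]]]'; python3 -m jog '[[[1.5,0,0,0,-0.37],[1.5,0,0,0,-0.37]]]'
```

```text
t: 7.3
position: [0.5775, 0.078, 0.0365]
ee_rot: [0.144, 0.7, 0.138, -0.685]
wrist_force: [0.5, -0.1, -0.2]
finger_gap: 0.0278
t: 7.55
position: [0.5776, 0.0781, 0.0343]
ee_rot: [0.145, 0.7, 0.138, -0.685]
wrist_force: [-2.3, -1.3, 8.4]
finger_gap: 0.0278
```

Spring contact: 8.4 N at 0.0343. Pressing about 7 mm more.

```bash
python3 -m jog '[[[2,0,0,0,-0.37],[2,0,0,0,-0.37]]]'; python3 -m jog '[[[2,0,0,0,-0.37],[2,0,0,0,-0.37]]]'
```

```text
t: 7.8
position: [0.5776, 0.078, 0.0317]
ee_rot: [0.145, 0.7, 0.137, -0.685]
wrist_force: [-3.2, -0.8, 10.7]
finger_gap: 0.0281
t: 8.05
position: [0.5776, 0.078, 0.0294]
ee_rot: [0.145, 0.7, 0.137, -0.686]
wrist_force: [-3.3, -1.6, 11.3]
finger_gap: 0.0277
```

```bash
python3 -m jog '[[[2.5,0,0,0,-0.37],[2,0,0,0,-0.37]]]'; python3 -m jog '[[[1,0,0,0,-1],[1,0,0,0,-1],[1,0,0,0,-1],[1,0,0,0,-1],[1,0,0,0,-1]]]' 40
```

```text
t: 8.3
position: [0.5776, 0.078, 0.0269]
ee_rot: [0.145, 0.7, 0.137, -0.686]
wrist_force: [-3.7, -1.8, 12.7]
finger_gap: 0.0278
t: 8.93
position: [0.5774, 0.0807, 0.0269]
ee_rot: [0.146, 0.7, 0.138, -0.685]
wrist_force: [-3.8, -1.7, 11.5]
finger_gap: 0.0148
```

Gripped (gap 14.8 mm, still 11.5 N on the ring). Drawing up.

```bash
python3 -m jog '[[[-5,0,-0.1,0,-1],[-6,0,-0.1,0,-1],[-6,0,-0.1,0,-1],[-8,0,-0.2,0,-1]]]'; python3 -m jog '[[[-10,0,-0.2,0,-1],[-20,0,-0.4,0,-1],[-30,0,-0.5,0,-1],[-30,0,0,0,-1],[-30,0,0,0,-1],[-30,0,0,0,-1],[-10,0,0,0,-1]]]'
```

```text
t: 9.43
position: [0.577, 0.0802, 0.0526]
ee_rot: [0.146, 0.7, 0.137, -0.686]
wrist_force: [0.2, -0.6, -1.2]
finger_gap: 0.0147
t: 10.3
position: [0.573, 0.0848, 0.2206]
ee_rot: [0.146, 0.699, 0.139, -0.686]
wrist_force: [0.5, 0.4, -1.4]
finger_gap: 0.0148
```

```bash
python3 - <<'E'
from h import *
go([.448,-.262,.1],None)
go([.54,-.22,.2],None)
E
```

```text
t 10.3 p [0.573  0.0848 0.2206] F [ 0.5  0.4 -1.4] gap 0.0148 | shift mm [119.9 267.4 254.1] tilt [ 0.021 -0.006 -1.   ]
t 10.3 p [0.573  0.0848 0.2206] F [ 0.5  0.4 -1.4] gap 0.0148 | shift mm [ 21.6 266.6 151.3] tilt [ 0.021 -0.006 -1.   ]
```

```bash
python3 -m jog '[[[0,27,25,0,-1],[0,30,28,0,-1],[0,30,28,0,-1],[0,30,28,0,-1],[0,30,28,0,-1],[0,30,28,0,-1],[0,30,28,0,-1],[0,30,28,0,-1],[10,30,28,0,-1],[20,10,8,0,-1],[20,0,0,0,-1]]]'; python3 - <<'E'
from h import *
go([.448,-.262,.02])
c=cam("wrist"); T=np.array([.451,-.2925]); 
for n in("tray","tube_long"): print(n,[(d["uv"],d["score"]) for d in finder.look_for(c,n)][:2])
p,R,o=pose(); print("foot px",proj(c,p+[0,0,.002]))
d=finder.trace(c,"tray")
if d:
    ys,xs=np.where(d[0]["region"]); print(xs.min(),xs.max(),ys.min(),ys.max())
for s,t in((1,1),(1,-1),(-1,-1),(-1,1)):
    a=np.radians(5); w=T+np.array([[np.cos(a),-np.sin(a)],[np.sin(a),np.cos(a)]])@[s*.0825,t*.06]; print(proj(c,[*w,.0285]).round())
save(c,"9.png",s=1.5)
E
```

```text
t: 11.68
position: [0.4402, -0.2798, 0.1639]
ee_rot: [0.146, 0.697, 0.142, -0.687]
wrist_force: [0.3, 0.1, -0.7]
finger_gap: 0.0152
t 11.68 p [ 0.4402 -0.2798  0.1639] F [ 0.3  0.1 -0.7] gap 0.0152 | shift mm [143.9 -14.3 -12.3] tilt [ 0.015 -0.002 -1.   ]
tray [([279.8, 151.5], 0.7)]
tube_long [([257.2, 247.8], 0.63), ([344.1, 25.8], 0.48)]
foot px [251.85968115 220.97503081]
195 365 67 244
[237.  64.]
[360. 107.]
[299. 262.]
[188. 228.]
```

View pics/9.png

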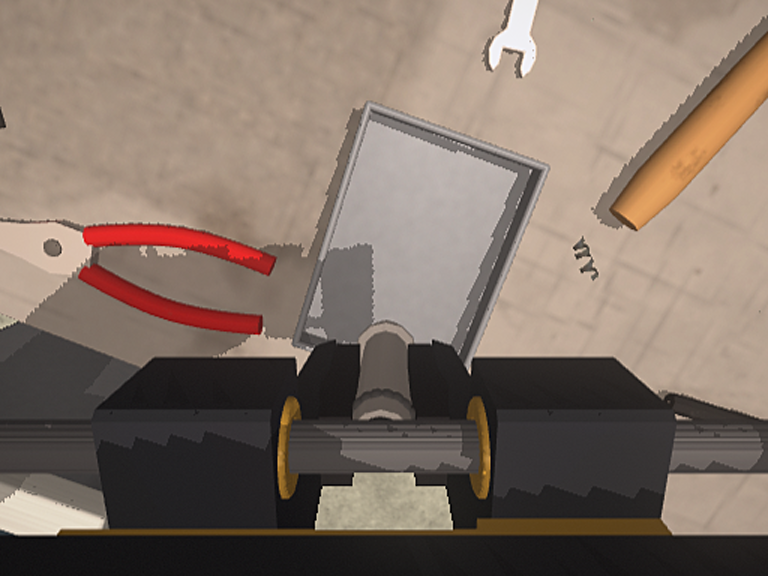

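The tube hangs vertical in the jaws, with its foot at (383,331). The tray corners sit about 8 mm further along tool y than estimated. Shifting and lowering.

```bash
python3 -m jog '[[[20,-1,-11,0,-1],[30,-1,-11,0,-1],[30,0,0,0,-1],[30,0,0,0,-1],[20,0,0,0,-1],[10,0,0,0,-1],[7,0,0,0,-1]]]'; python3 -m jog '[[[3,0,0,0,-1],[2,0,0,0,-1],[1.5,0,0,0,-1]]]'
```

```text
t: 12.75
position: [0.4717, -0.2622, 0.0128]
ee_rot: [0.15, 0.7, 0.145, -0.683]
wrist_force: [0.4, -0.1, -1.5]
finger_gap: 0.0148
t: 13.12
position: [0.4731, -0.2623, 0.0069]
ee_rot: [0.15, 0.7, 0.145, -0.683]
wrist_force: [-0.4, -0.3, -0.1]
finger_gap: 0.0148
```

```bash
python3 -m jog '[[[0,8,0,0,-1],[2,0,0,0,-1],[2,0,0,0,-1]]]'; python3 -m jog '[[[1.5,0,0,0,-1],[1,0,0,0,-1]]]'
```

```text
t: 13.5
position: [0.4773, -0.271, 0.0036]
ee_rot: [0.15, 0.701, 0.144, -0.682]
wrist_force: [-1.0, 0.7, -0.5]
finger_gap: 0.0152
t: 13.75
position: [0.4771, -0.2709, 0.0007]
ee_rot: [0.15, 0.701, 0.144, -0.682]
wrist_force: [-0.8, -0.5, -0.1]
finger_gap: 0.0149
```

```bash
python3 -m jog '[[[1.2,0,0,0,-1],[0,0,0,0,-1]]]'; python3 -m jog '[[[1.2,0,0,0,-1],[0,0,0,0,-1]]]'
```

```text
t: 14.0
position: [0.4774, -0.271, 0.0005]
ee_rot: [0.151, 0.701, 0.144, -0.682]
wrist_force: [-0.4, 0.3, 0.6]
finger_gap: 0.0152
t: 14.25
position: [0.4777, -0.2711, 0.0004]
ee_rot: [0.151, 0.701, 0.144, -0.682]
wrist_force: [-0.6, 0.1, -0.4]
finger_gap: 0.015
```

The foot appears to be on the floor (weight unloaded, z stopped). I can't tilt the tool, so I'll open to 40 mm and walk the tube over between the fingers along tool y.

```bash
python3 -m jog '[[[0,0,0,0,-0.1],[0,0,0,0,-0.1],[0,0,0,0,-0.1],[0,4,0,0,-0.1],[0,4,0,0,-0.1],[0,4,0,0,-0.1],[0,4,0,0,-0.1],[0,4,0,0,-0.1],[0,4,0,0,-0.1]]]'; python3 - <<'E'
from h import *
c=cam("wrist"); p,R,o=pose()
cv2.imwrite("pics/10.png",cv2.resize(c["color"][170:,120:400,::-1],None,fx=2,fy=2))
for n in("tube_long",): print(n,[(d["uv"],d["score"]) for d in finder.look_for(c,n)][:2])
E
```

```text
t: 15.38
position: [0.4885, -0.2947, 0.0004]
ee_rot: [0.151, 0.701, 0.144, -0.682]
wrist_force: [-0.2, -0.4, -0.7]
finger_gap: 0.0396
tube_long [([250.2, 254.6], 0.87)]
```

View pics/10.png

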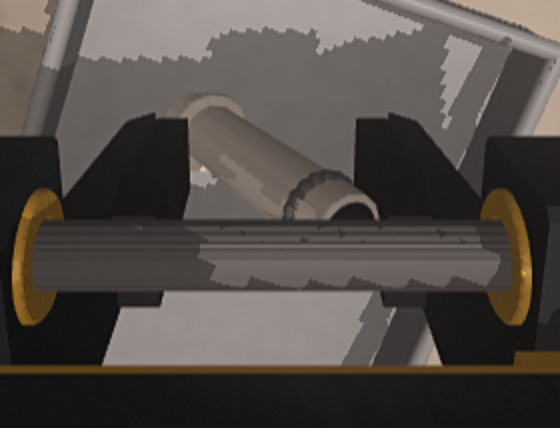

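The tube is tilted, leaning on the right finger at (370,200). Walking it on down.

```bash
python3 -m jog '[[[0,4,0,0,-0.1],[0,4,0,0,-0.1],[0,4,0,0,-0.1],[0,4,0,0,-0.1],[0,4,0,0,-0.1],[0,4,0,0,-0.1],[0,3,0,0,-0.1],[0,0,0,0,-0.1]]]'; python3 - <<'E'
from h import *
c=cam("wrist"); p,R,o=pose()
cv2.imwrite("pics/11.png",cv2.resize(c["color"][140:,100:420,::-1],None,fx=1.8,fy=1.8))
for n in("tube_long",): print(n,[(d["uv"],d["score"]) for d in finder.look_for(c,n)][:2])
d=finder.trace(c,"tube_long")
if d:
    r=np.uint8(d[0]["region"]); ys,xs=np.where(r); pts=np.c_[xs,ys].astype(float); rect=cv2.minAreaRect(np.float32(pts)); print(rect)
    box=cv2.boxPoints(rect); print([back(c,q,.012).round(3).tolist() for q in box])
E
```

```text
t: 16.48
position: [0.4999, -0.3209, 0.0005]
ee_rot: [0.151, 0.701, 0.144, -0.682]
wrist_force: [0.0, 0.3, -0.7]
finger_gap: 0.0398
tube_long [([250.5, 254.6], 0.94)]
((244.03164672851562, 251.49349975585938), (128.53309631347656, 38.5974006652832), 25.240530014038086)
[[0.476, -0.285, 0.012], [0.498, -0.286, 0.012], [0.494, -0.357, 0.012], [0.471, -0.358, 0.012]]
```

The tube slid along with the fingers. I'll let it down by opening gradually, then raise.

```bash
python3 -m jog '[[[0,0,0,0,0.1],[0,0,0,0,0.3],[0,0,0,0,0.5],[0,0,0,0,0.7],[0,0,0,0,0.9],[0,0,0,0,1],[0,0,0,0,1],[-15,0,0,0,1],[-30,0,0,0,1],[-40,0,0,0,1],[-40,0,0,0,1]]]'; python3 - <<'E'
from h import *
c=cam("wrist"); p,R,o=pose()
cv2.imwrite("pics/12.png",cv2.resize(c["color"][:,:,::-1],None,fx=1.4,fy=1.4))
d=finder.trace(c,"tube_long")
for q in d[:2]:
    r=np.uint8(q["region"]); ys,xs=np.where(r); rect=cv2.minAreaRect(np.float32(np.c_[xs,ys])); print(q["score"],q["uv"],rect)
    box=cv2.boxPoints(rect); print([back(c,v,.012).round(3).tolist() for v in box])
E
```

```text
t: 18.0
position: [0.4948, -0.3188, 0.1291]
ee_rot: [0.15, 0.699, 0.146, -0.683]
wrist_force: [0.6, -1.2, -0.4]
finger_gap: 0.0881
0.7 [263.8, 179.0] ((262.5600280761719, 178.92002868652344), (81.6518783569336, 23.075532913208008), 3.1798300743103027)
[[0.475, -0.294, 0.012], [0.496, -0.287, 0.012], [0.522, -0.357, 0.012], [0.502, -0.366, 0.012]]
```

View pics/12.png

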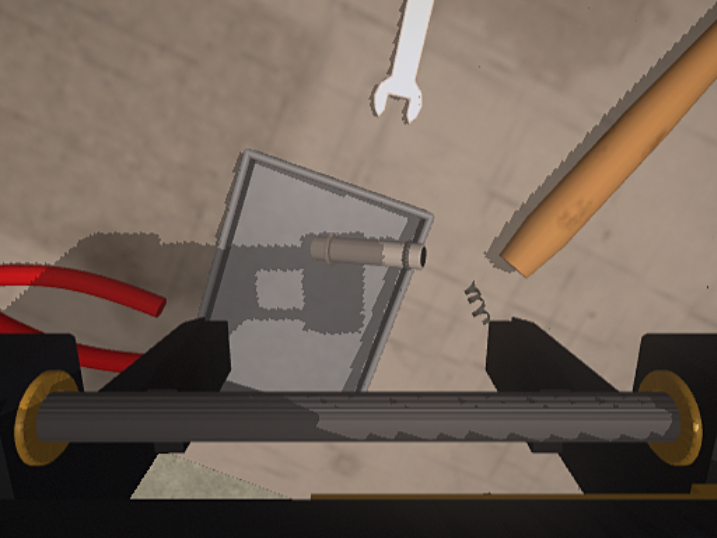

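The tube lies in the tray at (318–424, 250), its upper end resting on the far rim at about 20° from level. That is inside the 35° limit, with its middle well inside the tray. Next is the loose cover: I'm moving over it and checking joint margins.

```bash
python3 - <<'E'
from h import *
go([.475,.336,.19],np.radians(-87.5)); print(np.round(readout.get_obs()["joint_positions"],3))
E
```

```text
t 18.1 p [ 0.4979 -0.3206  0.1325] F [-0.4  0.   0.2] gap 0.0884 | shift mm [ -61.7 -607.6 -248.9] tilt [ 0.03  -0.005 -1.   ]
spin 21.62
[ 0.688  0.52  -0.248  1.772  0.153  0.838 -0.777]
```

```bash
python3 -m jog '[[[-30,0,0,0,1],[-30,-20,-8,0,1],[0,-45,-18.5,0,1],[0,-45,-18.5,0,1],[0,-45,-18.5,0,1],[0,-45,-18.5,0,1],[0,-45,-18.5,0,1],[0,-45,-18.5,0,1],[0,-45,-18.5,0,1],[0,-45,-18.5,0,1],[0,-45,-18.5,0,1],[0,-45,-18.5,0,1],[0,-45,-18.5,0,1],[0,-45,-18.5,0,1],[0,-30,-10,0,1]]]'; python3 - <<'E'
from h import *
go([.475,.336,.19],np.radians(-87.5)); print(np.round(readout.get_obs()["joint_positions"],3))
E
```

```text
t: 19.98
position: [0.4729, 0.3317, 0.1915]
ee_rot: [0.151, 0.703, 0.139, -0.681]
wrist_force: [0.9, -0.2, 0.3]
finger_gap: 0.0881
t 19.98 p [0.4729 0.3317 0.1915] F [ 0.9 -0.2  0.3] gap 0.0881 | shift mm [ 1.5 -3.1 -3.6] tilt [ 0.035 -0.01  -0.999]
spin 21.21
[-0.336  0.46  -0.492  1.746  0.293  0.985 -2.102]
```

```bash
python3 -m jog '[[[0,-3,-3,10,1],[0,0,0,10,1],[0,0,0,2,1]]]'; cat > cov.py <<'E'
from h import *
p,R,o=pose(); print("p",p.round(4),"tilt",R[:,0].round(3),"j",np.round(o["joint_positions"],2))
c=cam("wrist")
for q in finder.trace(c,"cover_loose")[:3]:
    r=np.uint8(q["region"]); m=c["color"][r>0].mean(0).round()
    cs,_=cv2.findContours(r,0,1); k=max(cs,key=cv2.contourArea)
    w=np.float32([back(c,v[0],.004)[:2]*1000 for v in k]); rect=cv2.minAreaRect(w)
    print(q["score"],np.round(q["uv"]),"rgb",m,"rect",np.round(rect[0],1),np.round(rect[1],1),round(rect[2],2),"px",cv2.boundingRect(k))
E
python3 cov.py
```

```text
t: 20.35
position: [0.472, 0.3394, 0.1911]
ee_rot: [0.012, 0.719, 0.006, -0.695]
wrist_force: [0.3, -0.2, 0.0]
finger_gap: 0.0881
p [0.472  0.3394 0.1911] tilt [ 0.034 -0.009 -0.999] j [-0.41  0.45 -0.41  1.74  0.25  0.98 -2.46]
0.95 [356. 166.] rgb [ 30. 142. 129.] rect [477.9 224.1] [97.1 45.5] 5.04 px (335, 123, 42, 86)
0.57 [255. 156.] rgb [190. 171. 157.] rect [487.4 335.4] [95.8 43.4] 3.79 px (236, 112, 42, 86)
```

White cover measured: centre (0.4874, 0.3354), 95.8×43.4 mm, yaw 3.8°. The turquoise one is (0.478, 0.224). Descending on the white one.

```bash
python3 - <<'E'
from h import *
go([.4874,.3354,.03],np.radians(-86.2))
E
python3 -m jog '[[[30,2,-5,-1,-0.2],[40,2,-5,0,-0.2],[40,0,0,0,-0.2],[30,0,0,0,-0.2],[15,0,0,0,-0.2]]]'; python3 - <<'E'
from h import *
go([.4874,.3354,-.027],np.radians(-86.2))
E
```

```text
t 20.45 p [0.4722 0.3392 0.1912] F [-1.  -0.3 -0.1] gap 0.088 | shift mm [161.6   2.6  -9.7] tilt [ 0.034 -0.009 -0.999]
spin -2.21
t: 21.08
position: [0.4908, 0.3336, 0.0347]
ee_rot: [0.023, 0.72, 0.018, -0.693]
wrist_force: [0.1, 0.4, 0.1]
finger_gap: 0.0405
t 21.07 p [0.4908 0.3336 0.0347] F [0.1 0.4 0.1] gap 0.0405 | shift mm [61.5 -2.5  5.7] tilt [ 0.038 -0.006 -0.999]
spin -0.53
```

```bash
python3 -m jog '[[[12,-2,5,-0.5,-0.2],[10,0,0.3,0,-0.2],[8,0,0.3,0,-0.2]]]'; python3 cov.py;  python3 -m jog '[[[6,0,0.3,0,-0.2],[5,0,0.3,0,-0.2]]]'
```

```text
t: 21.45
position: [0.4869, 0.3359, 0.0042]
ee_rot: [0.026, 0.72, 0.022, -0.693]
wrist_force: [0.2, 0.1, 0.2]
finger_gap: 0.0351
p [0.4869 0.3359 0.0042] tilt [ 0.04  -0.005 -0.999] j [-0.47  0.72 -0.31  1.82  0.4   0.63 -2.53]
0.79 [252. 205.] rgb [170. 153. 141.] rect [492.4 336.1] [85.6 43.9] 3.51 px (216, 137, 80, 144)
0.61 [448. 202.] rgb [ 11. 138. 126.] rect [499.5 226.5] [53.5 45.8] 5.67 px (404, 166, 86, 89)
t: 21.8
position: [0.487, 0.336, -0.0067]
ee_rot: [0.026, 0.721, 0.022, -0.692]
wrist_force: [0.1, -0.7, -0.3]
finger_gap: 0.0352
```

```bash
python3 -m jog '[[[6,0,0.3,0,-0.2],[6,0,0.3,0,-0.2],[5,0,0.2,0,-0.2]]]'; python3 -m jog '[[[1.5,0,0,0,-1],[0,0,0,0,-1],[0,0,0,0,-1],[0,0,0,0,-1],[0,0,0,0,-1],[0,0,0,0,-1]]]' 40
```

```text
t: 22.18
position: [0.487, 0.3359, -0.0248]
ee_rot: [0.026, 0.721, 0.022, -0.692]
wrist_force: [0.7, 0.5, 0.4]
finger_gap: 0.0354
t: 22.92
position: [0.4868, 0.3357, -0.0267]
ee_rot: [0.026, 0.721, 0.022, -0.693]
wrist_force: [-0.1, -0.6, -0.9]
finger_gap: 0.0097
```

Bar gripped (gap 9.7 mm). Lifting.

```bash
python3 -m jog '[[[-5,0,0,0,-1],[-15,0,0,0,-1],[-30,0,-1,0,-1],[-40,0,-1,0,-1],[-40,0,-1,0,-1],[-20,0,-1,0,-1],[-10,0,0,0,-1]]]'; python3 - <<'E'
from h import *
b=np.load("bp.npy"); print(np.degrees(b[2]))
go([.5758,.0805,.12],b[2]-np.pi/2)
E
```

```text
t: 23.8
position: [0.4839, 0.3367, 0.143]
ee_rot: [0.026, 0.721, 0.022, -0.692]
wrist_force: [0.3, 0.4, -1.7]
finger_gap: 0.01
23.100746610603615
t 23.8 p [0.4839 0.3367 0.143 ] F [ 0.3  0.4 -1.7] gap 0.01 | shift mm [ 27.9 261.8 -73. ] tilt [ 0.041 -0.004 -0.999]
spin -19.14
```

```bash
python3 -m jog '[[[0,25,-7,0,-1],[0,38,-10,0,-1],[0,38,-10,0,-1],[0,38,-10,0,-1],[0,38,-10,0,-1],[0,35,-10,0,-1],[0,20,-6,-5,-1],[0,15,-5,-7,-1],[0,0,0,-7,-1],[0,0,0,0,-1]]]'; python3 - <<'E'
from h import *
b=np.load("bp.npy")
go([.5758,.0805,.09],b[2]-np.pi/2)
E
```

```text
t: 25.05
position: [0.5692, 0.0874, 0.148]
ee_rot: [0.149, 0.705, 0.14, -0.68]
wrist_force: [-0.4, -0.0, -1.6]
finger_gap: 0.0095
t 25.05 p [0.5692 0.0874 0.148 ] F [-0.4 -0.  -1.6] gap 0.0095 | shift mm [58.2  7.9 -1.4] tilt [ 0.037 -0.004 -0.999]
spin 0.48
```

```bash
python3 -m jog '[[[20,5,-1,0.5,-1],[20,3,-0.5,0,-1],[8,0,0,0,-1],[0,0,0,0,-1]]]'; cat > chk.py <<'E'
from h import *
b=np.load("bp.npy"); c=cam("wrist"); p,R,o=pose(); zt=p[2]+.0307
go([.5758,.0805,.0463],b[2]-np.pi/2)
for q in finder.trace(c,"cover_loose")[:4]:
    r=np.uint8(q["region"]); cs,_=cv2.findContours(r,0,1); k=max(cs,key=cv2.contourArea)
    w=np.float32([back(c,v[0],zt)[:2]*1000 for v in k]); rect=cv2.minAreaRect(w)
    print(round(q["score"],2),np.round(q["uv"]),c["color"][r>0].mean(0).round(),"rect",np.round(rect[0],1),np.round(rect[1],1),round(rect[2],2),"px",cv2.boundingRect(k))
np.save("w.npy",c["color"])
# expected corners of the held cover if at TCP
x=R[:,2]*-1; y=-R[:,1]
for s in(.036,-.036): print("hole exp",proj(c,[p[0]+x[0]*s,p[1]+x[1]*s,zt]).round(1),"pin tip exp",proj(c,blockpt(b,s,.07,.087)).round(1))
for s,t in((1,1),(1,-1),(-1,-1),(-1,1)): print("corner exp",proj(c,np.r_[(p+x*s*.048+y*t*.022)[:2],zt]).round(1))
E
python3 chk.py
```

```text
t: 25.55
position: [0.5744, 0.0802, 0.0958]
ee_rot: [0.143, 0.705, 0.135, -0.681]
wrist_force: [-0.1, 0.5, -1.4]
finger_gap: 0.0098
t 25.6 p [0.5747 0.0803 0.0962] F [-0.5  0.2 -0.9] gap 0.0094 | shift mm [49.9 -0.7  0.4] tilt [ 0.035 -0.005 -0.999]
spin -0.38
0.98 [256. 194.] [188. 172. 159.] rect [587.4  85.6] [68.7 44.2] 22.56 px (208, 141, 97, 139)
0.95 [ 58. 222.] [ 10. 107.  98.] rect [546.2 170.2] [53.3 24.9] 5.68 px (26, 167, 68, 112)
hole exp [255.7 167.6] pin tip exp [258.5 154. ]
hole exp [255.9 306.6] pin tip exp [259.2 268.4]
corner exp [207.2 141.6]
corner exp [304.  141.4]
corner exp [298.  326.6]
corner exp [213.6 327.6]
```

```bash
python3 -m jog '[[[12,0.5,0,-0.4,-1],[12,0,0,0,-1],[7,0,0.3,0,-1],[0,0,0,0,-1]]]'; python3 chk.py | head -3
```

```text
t: 26.15
position: [0.5767, 0.0799, 0.0644]
ee_rot: [0.146, 0.705, 0.137, -0.68]
wrist_force: [-0.2, -0.1, -1.3]
finger_gap: 0.01
t 26.2 p [0.577  0.08   0.0647] F [-0.4  0.3 -1.4] gap 0.0097 | shift mm [18.3 -1.3  1.5] tilt [ 0.038 -0.005 -0.999]
spin 0.05
0.6 [252. 194.] [190. 174. 160.] rect [589.5  85.5] [68.7 43.8] 22.99 px (208, 141, 96, 139)
```

```bash
python3 -m jog '[[[0,-0.3,1.5,0,-1],[2,0,0,0,-1],[2,0,0.1,0,-1],[2,0,0,0,-1]]]'; python3 -m jog '[[[2,0,0.1,0,-1],[2,0,0.1,0,-1]]]'
```

```text
t: 26.75
position: [0.5766, 0.0798, 0.0597]
ee_rot: [0.146, 0.706, 0.137, -0.679]
wrist_force: [-0.7, 0.5, -0.6]
finger_gap: 0.0098
t: 27.0
position: [0.5767, 0.0794, 0.0555]
ee_rot: [0.146, 0.706, 0.137, -0.679]
wrist_force: [1.0, -0.4, -0.7]
finger_gap: 0.0095
```

```bash
python3 -m jog '[[[2,0,0.1,0,-1],[2,0,0.1,0,-1]]]'; python3 -m jog '[[[2,0,0.1,0,-1],[1.5,0,0,0,-1]]]'; python3 -m jog '[[[1.5,0,0,0,-1],[1,0,0,0,-1]]]'
```

```text
t: 27.25
position: [0.5766, 0.0792, 0.0511]
ee_rot: [0.146, 0.706, 0.137, -0.679]
wrist_force: [-0.3, -0.5, -1.4]
finger_gap: 0.0097
t: 27.5
position: [0.5765, 0.0792, 0.0472]
ee_rot: [0.146, 0.706, 0.137, -0.679]
wrist_force: [-0.3, -0.3, -1.2]
finger_gap: 0.0097
t: 27.75
position: [0.5766, 0.0791, 0.0461]
ee_rot: [0.146, 0.706, 0.137, -0.679]
wrist_force: [-6.5, -1.1, 15.2]
finger_gap: 0.01
```

Contact at the expected seat height (0.0463). Releasing and rising.

```bash
python3 -m jog '[[[0,0,0,0,-0.5],[0,0,0,0,-0.4],[0,0,0,0,-0.4],[-5,0,-0.2,0,-0.4],[-15,0,-0.6,0,-0.4],[-30,0,-1,0,-0.4],[-40,0,-1,0,-0.4],[-40,0,-1,0,-0.4],[-40,0,-1,0,-0.4],[-20,0,0,0,-0.4]]]'; cat > fin.py <<'E'
from h import *
b=np.load("bp.npy"); c=cam("wrist"); A=blockpt(b,0,.07,.073)
go([A[0],A[1],.2],b[2]-np.pi/2); print("seat",np.round(A,4))
for n in("cover_loose","test_block","tube_short"):
  for q in finder.trace(c,n)[:4]:
    z={"cover_loose":.077,"test_block":.04,"tube_short":.082}[n]
    r=np.uint8(q["region"]); cs,_=cv2.findContours(r,0,1); k=max(cs,key=cv2.contourArea)
    w=np.float32([back(c,v[0],z)[:2]*1000 for v in k]); rect=cv2.minAreaRect(w)
    print(n,round(q["score"],2),np.round(q["uv"]),c["color"][r>0].mean(0).round(),"rect",np.round(rect[0],1),np.round(rect[1],1),round(rect[2],2),"px",cv2.boundingRect(k))
print("seat B",np.round(blockpt(b,0,0,.073),4))
E
python3 fin.py
```

```text
t: 29.0
position: [0.573, 0.083, 0.2468]
ee_rot: [0.147, 0.707, 0.138, -0.678]
wrist_force: [1.0, 0.2, -0.8]
finger_gap: 0.0263
t 29.05 p [0.5741 0.0834 0.249 ] F [ 1.4 -0.   1.6] gap 0.0263 | shift mm [49.1  4.6  1.2] tilt [ 0.046 -0.004 -0.999]
spin 0.11
seat [0.5771 0.0785 0.073 ]
cover_loose 0.92 [254. 170.] [205. 188. 173.] rect [576.6  79.1] [97.1 45.5] 23.09 px (235, 125, 44, 90)
cover_loose 0.89 [125. 186.] [ 27. 117. 107.] rect [504.1 203.3] [81.5 38. ] 6.22 px (101, 148, 49, 78)
test_block 0.88 [350. 158.] [169. 159. 146.] rect [627.3  -0.7] [132.9 259.2] 22.8 px (225, 94, 217, 114)
tube_short 0.68 [352. 160.] [169. 159. 145.] rect [626.4  10.9] [118.  232.9] 22.12 px (224, 95, 219, 114)
seat B [0.6046 0.0141 0.073 ]
```

The cover measures centre (576.6, 79.1) mm and yaw 23.09°, against seat (577.1, 78.5) and 23.10°, at the right height. Time is 29 s, so I'll check the tube once more.

```bash
python3 -m jog '[[[0,30,12,0,-0.4],[0,40,20,0,-0.4],[0,40,20,0,-0.4],[0,40,20,0,-0.4],[0,40,20,0,-0.4],[0,40,20,0,-0.4],[0,40,20,0,-0.4],[0,40,-10,0,-0.4],[0,40,-20,0,-0.4],[0,20,-20,0,-0.4],[0,0,0,0,-0.4]]]'; cat > tub.py <<'E'
from h import *
c=cam("wrist"); p,R,o=pose(); print(p)
for n,z in(("tray",.0285),("tube_long",.02)):
  for q in finder.trace(c,n)[:2]:
    r=np.uint8(q["region"]); cs,_=cv2.findContours(r,0,1); k=max(cs,key=cv2.contourArea)
    w=np.float32([back(c,v[0],z)[:2]*1000 for v in k]); rect=cv2.minAreaRect(w)
    print(n,round(q["score"],2),np.round(q["uv"]),"rect",np.round(rect[0],1),np.round(rect[1],1),round(rect[2],2),"px",cv2.boundingRect(k))
E
python3 tub.py
```

```text
t: 30.58
position: [0.633, -0.3, 0.2259]
ee_rot: [0.143, 0.696, 0.143, -0.689]
wrist_force: [-0.2, 0.3, 0.8]
finger_gap: 0.0265
[ 0.63185949 -0.29993783  0.225836  ]
tray 0.9 [231. 251.] rect [ 405.5 -339.8] [65.5 48.5] 6.36 px (194, 315, 45, 38)
tube_long 0.8 [245. 269.] rect [ 501.5 -340.8] [20.  40.2] 14.68 px (228, 260, 32, 17)
```

Too far forward: the rod hides the tray. Backing up.

```bash
python3 -m jog '[[[0,0,40,0,-0.4],[0,0,50,0,-0.4],[0,5,40,0,-0.4],[0,0,0,0,-0.4]]]'; python3 tub.py
```

```text
t: 31.22
position: [0.5077, -0.3537, 0.2258]
ee_rot: [0.144, 0.695, 0.144, -0.69]
wrist_force: [-0.0, -0.6, 0.5]
finger_gap: 0.0261
[ 0.5097707  -0.35185726  0.22597721]
tray 0.86 [187. 179.] rect [ 452.5 -299.5] [167.4 121.2] 4.79 px (129, 104, 136, 148)
tube_long 0.94 [230. 158.] rect [ 500.4 -324.2] [20.2 72. ] 21.93 px (199, 149, 62, 19)
```

```bash
python3 - <<'E'
from rig import robot
print(robot.job_done())
E
```

```text
the job is handed in; nothing more can be done
None
```

The long tube is out of port a and in the grey tray, and the loose white cover is seated on port a's pins. I handed the job in at about 31 s of the 58 s.

**What I did:** I pressed the ring until it pushed back with 12.7 N, then gripped the tube and drew it straight up. The tool cannot tilt, so I stood the tube in the tray and walked it over between the fingers. I then set the cover down by its grip bar. It met the shoulders at the expected height.

**Last checks**
- **Cover:** its centre is within about 1 mm of the seat, and its yaw is 23.09° against the block's 23.10°. I had used up my picture views by then, so this rests on wrist-camera measurements and the contact force. Level was not measured directly.
- **Tube:** it lies about (46, -29) mm from the tray centre and had not moved in the last 13 s. Its upper end rests on the tray rim rather than the floor. By geometry it is about 22° from level, inside the 35° limit. I left it rather than nudge it.
- **Short tube and seated cover:** I did not touch either one, but I did not measure them again at the end. The network's last look for the short tube returned the outline of the whole block, so it told me nothing.

**Disagreements**
- **Fingertips:** the real fingertips sit about 35 mm behind the stated TCP, as both cameras and the contact heights showed. I worked from the contact heights instead.
- **Port a position:** the port's position seen by the camera and the one felt through the tube grip differed by about 2 mm. I aimed between them, and the cover went onto the pins without resistance.

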